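# Scoop valve balls out of the picking bin into the kit cup

## Task

A valve body has been left lying across the red picking bin: move it onto the white paper sheet, upright and fully on the sheet, and let go of it. Then use the scoop to transfer at least four of the six white ceramic balls from the bin into the yellow cup, pouring gently from close above the cup, without the gripper touching a ball and without spilling any onto the bench. Finally stand the scoop flat on the bench again and leave the other things on the bench where they are, with the cup upright.

Things in the scene. Friction and masses are not known exactly. Their poses are not given: they have to be found in the camera images.
- bin: red open bin, fixed. Origin on the bench; +x from its low front to its back. In its frame (mm): floor top z = 8, x -115 to 85, y -42 to 42; side walls 4 thick, to z = 60; front wall x -119 to -115, to z = 30; back wall slopes outward 30 degrees from vertical, from x = 85 at the floor to 115 at z = 60. The balls lie at x = 22 to 70; the floor nearer the front is empty
- ball0: white ceramic valve ball, 20 mm diameter, 16 g; origin at its centre. At the start it lies on the bin's floor in the far half of the bin
- ball1: white ceramic valve ball, 20 mm diameter, 16 g; origin at its centre. At the start it lies on the bin's floor in the far half of the bin
- ball2: white ceramic valve ball, 20 mm diameter, 16 g; origin at its centre. At the start it lies on the bin's floor in the far half of the bin
- ball3: white ceramic valve ball, 20 mm diameter, 16 g; origin at its centre. At the start it lies on the bin's floor in the far half of the bin
- ball4: white ceramic valve ball, 20 mm diameter, 16 g; origin at its centre. At the start it lies on the bin's floor in the far half of the bin
- ball5: white ceramic valve ball, 20 mm diameter, 16 g; origin at its centre. At the start it lies on the bin's floor in the far half of the bin
- scoop: steel scoop, 150 g, standing on its pan, far left or right. Origin: centre of the pan's underside, +x to the open lip. In its frame (mm): floor 1.5 thick, x -45 to 45, 68 wide; side walls 28 high, x -45 to 20; back wall 36 high at x = -45; front 25 is bare lip. Black handle, bar 22 wide (y), 20 deep, from (-48,0,18) to (-68,0,134), leaning back 10 degrees; grip across y near (-62,0,100)
- valve: aluminium valve body, block 45 (x) x 120 (y) x 40 (z) mm, 500 g, bridging the bin's side walls. Origin: centre of its underside, z up. Steel ports and copper plugs stick out 20 mm at both y ends (160 mm over all); two copper plugs (18 mm diameter) stand 18 mm above its top at y = -45 and +45 mm; grip it across x in the middle
- sheet: white paper sheet on the bench, 180 (x) x 140 (y) x 2 mm, fixed, on the left or the right. Origin: centre of its underside
- cup: yellow round cup, loose, 300 g, 110 mm across the rim, 50 mm high, wall 3 mm, inner floor at z = 10 mm; on the other side from the sheet. Origin: centre of its underside, z up
- bottle: bystander: white bottle 52 mm diameter, 120 mm high, standing on the side without the scoop; origin under its centre
- driver: bystander: screwdriver lying on the bench in front of the robot; origin at its middle, x along it
- spanner: bystander: steel spanner lying on the left; origin at its middle, x along it
- tape: bystander: grey roll of tape, 90 mm diameter, 24 mm high, lying beyond the bin; origin under its centre
- fitting: bystander: small steel and copper fitting, 28 mm diameter, 40 mm high, standing near right; origin under its centre
Not all that is in view belongs to the job. What is shaped like the valve but black or brown is not meant.

How it is judged (in metres and radians):
On the way:
1. the valve body stands on the paper sheet, released (x of valve in the frame of sheet between -0.065 and 0.065 m and y of valve in the frame of sheet between -0.05 and 0.05 m and height (world z) of valve below 0.006 m and angle between valve's own z axis and vertical below 0.1 rad and linear speed of valve below 0.02 m/s and contact force between the fingers and valve below 0.1 N), for 0.2 s.
At the end, for the whole second after the job is handed in: All released, at rest: valve body upright (0.1 rad) on the sheet, centre within 65 mm (x) and 50 mm (y) of the sheet's; at least 4 balls in the cup, below its rim; cup upright on the bench; scoop flat on its pan (0.08 rad) on bench or sheet, underside below 5 mm, so not in the bin (x of valve in the frame of sheet between -0.065 and 0.065 m and y of valve in the frame of sheet between -0.05 and 0.05 m and height (world z) of valve below 0.006 m and angle between each of valve, cup's own z axis and vertical below 0.1 rad and linear speed of each of valve, scoop below 0.02 m/s and height (world z) of each of scoop, cup below 0.005 m and angle between scoop's own z axis and vertical below 0.08 rad and ((horizontal distance between each of ball0, ball1, ball2, ball3 and cup below 0.05 m and z of each of ball0, ball1, ball2, ball3 in the frame of cup below 0.05 m and linear speed of each of ball0, ball1, ball2, ball3 below 0.05 m/s) or (horizontal distance between each of ball0, ball1, ball2, ball4 and cup below 0.05 m and z of each of ball0, ball1, ball2, ball4 in the frame of cup below 0.05 m and linear speed of each of ball0, ball1, ball2, ball4 below 0.05 m/s) or (horizontal distance between each of ball0, ball1, ball2, ball5 and cup below 0.05 m and z of each of ball0, ball1, ball2, ball5 in the frame of cup below 0.05 m and linear speed of each of ball0, ball1, ball2, ball5 below 0.05 m/s) or (horizontal distance between each of ball0, ball1, ball3, ball4 and cup below 0.05 m and z of each of ball0, ball1, ball3, ball4 in the frame of cup below 0.05 m and linear speed of each of ball0, ball1, ball3, ball4 below 0.05 m/s) or (horizontal distance between each of ball0, ball1, ball3, ball5 and cup below 0.05 m and z of each of ball0, ball1, ball3, ball5 in the frame of cup below 0.05 m and linear speed of each of ball0, ball1, ball3, ball5 below 0.05 m/s) or (horizontal distance between each of ball0, ball1, ball4, ball5 and cup below 0.05 m and z of each of ball0, ball1, ball4, ball5 in the frame of cup below 0.05 m and linear speed of each of ball0, ball1, ball4, ball5 below 0.05 m/s) or (horizontal distance between each of ball0, ball2, ball3, ball4 and cup below 0.05 m and z of each of ball0, ball2, ball3, ball4 in the frame of cup below 0.05 m and linear speed of each of ball0, ball2, ball3, ball4 below 0.05 m/s) or (horizontal distance between each of ball0, ball2, ball3, ball5 and cup below 0.05 m and z of each of ball0, ball2, ball3, ball5 in the frame of cup below 0.05 m and linear speed of each of ball0, ball2, ball3, ball5 below 0.05 m/s) or (horizontal distance between each of ball0, ball2, ball4, ball5 and cup below 0.05 m and z of each of ball0, ball2, ball4, ball5 in the frame of cup below 0.05 m and linear speed of each of ball0, ball2, ball4, ball5 below 0.05 m/s) or (horizontal distance between each of ball0, ball3, ball4, ball5 and cup below 0.05 m and z of each of ball0, ball3, ball4, ball5 in the frame of cup below 0.05 m and linear speed of each of ball0, ball3, ball4, ball5 below 0.05 m/s) or (horizontal distance between each of ball1, ball2, ball3, ball4 and cup below 0.05 m and z of each of ball1, ball2, ball3, ball4 in the frame of cup below 0.05 m and linear speed of each of ball1, ball2, ball3, ball4 below 0.05 m/s) or (horizontal distance between each of ball1, ball2, ball3, ball5 and cup below 0.05 m and z of each of ball1, ball2, ball3, ball5 in the frame of cup below 0.05 m and linear speed of each of ball1, ball2, ball3, ball5 below 0.05 m/s) or (horizontal distance between each of ball1, ball2, ball4, ball5 and cup below 0.05 m and z of each of ball1, ball2, ball4, ball5 in the frame of cup below 0.05 m and linear speed of each of ball1, ball2, ball4, ball5 below 0.05 m/s) or (horizontal distance between each of ball1, ball3, ball4, ball5 and cup below 0.05 m and z of each of ball1, ball3, ball4, ball5 in the frame of cup below 0.05 m and linear speed of each of ball1, ball3, ball4, ball5 below 0.05 m/s) or (horizontal distance between each of ball2, ball3, ball4, ball5 and cup below 0.05 m and z of each of ball2, ball3, ball4, ball5 in the frame of cup below 0.05 m and linear speed of each of ball2, ball3, ball4, ball5 below 0.05 m/s))); the robot touches nothing.
It fails at once if a ball is touched by the gripper's fingers (over 0.5 N) (contact force between the fingers and ball0 above 0.5 N or contact force between the fingers and ball1 above 0.5 N or contact force between the fingers and ball2 above 0.5 N or contact force between the fingers and ball3 above 0.5 N or contact force between the fingers and ball4 above 0.5 N or contact force between the fingers and ball5 above 0.5 N).
It fails at once if a ball is spilled onto the bench (height (world z) of any of ball0, ball1, ball2, ball3, ball4, ball5 below 0.014 m).
It fails at once if a ball is thrown or dropped from high (over 1.8 m/s) (linear speed of any of ball0, ball1, ball2, ball3, ball4, ball5 above 1.8 m/s).
It fails at once if the cup is tipped over 0.35 rad (angle between cup's own z axis and vertical above 0.35 rad).
It fails at once if a bystander is moved by more than 40 mm (distance of any of bottle, driver, spanner, tape, fitting from where it was at the start of the episode above 0.04 m).
It also fails if it takes over 69 s, if anything falls off the work surface, if the arm or the gripper's body presses on something with over 40 N, if the wrist force passes 120 N, or if a joint passes its speed limit or range.

## Robot

A 6-joint arm with a two-finger parallel gripper is mounted at the origin on the work surface. World frame = base frame: x ahead of the robot, y to its left, z up, the work surface at z = 0. Lengths are in mm, angles in rad, forces in N, time in s.
With the tool pointing down it reaches from about 325 to 875 mm from the base axis. Payload 4.4 kg.
Tool frame: the origin (TCP) lies on the centre line of the jaws, within the pads' length; the fingertips stand ahead of it and the grasp point (between the pads) lies 6 mm ahead of it (ctrl.tcp_to_tips is the z of the fingertips in the tool frame, in mm); z points along the fingers, y is the line along which they close (so a half turn about z gives the same grasp; the last joint's range is limited). The gripper opens to 85 mm and grips with 20 to 120 N. Pads are 22 mm wide; open, the fingers measure 114 mm over their backs; the gripper's body (76 mm by 85 mm) begins 54 mm behind the grasp point. The pads swing forward as they close: fully open they stand 13 mm farther back than shut.
Start: joints at [-1.389, 0.207, 1.542, -0, 1.393, -0.15], TCP at [187.835, -543.457, 256.282] pointing down, gripper open.
Joint ranges: [-2.73, 2.73], [-0.86, 2.22], [0.23, 2.46], [-1.11, 4.25], [0.08, 2.63], [-2.82, 2.82]. Speed limits (rad/s): [2.79, 2.79, 3.14, 3.14, 3.14, 3.14].

## Interface

Orientations are given as a 3x3 rotation matrix whose columns are the frame's x, y, z axes.
In Python, from plant import ctrl, sensors, optics gives the robot as it stands. Calls block until the motion is done:
- ctrl.move_ptp(position, orientation): joint-space move of the TCP to a pose.
- ctrl.move_l(position, rot=None, vel=150, threshold=None): straight line of the TCP; rot=None keeps the orientation; vel is the mean speed in mm/s. With threshold (N) it stops when the force on the tool has changed by that much, and returns True; else False.
- ctrl.set_joints(angles): joint-space move.
- ctrl.gripper_to(opening, force=None): finger opening in mm; force is the grip in N (None keeps the last); returns when the fingers have stopped.
- ctrl.hold(seconds).
- ctrl.solve_ik(position, orientation): joint angles nearest the present ones, or None.
- sensors.read_state(): the state.
- optics.grab_frame(name): name is "scene" or "top" or "wrist"; returns (picture, depth): 420x560x3 uint8, red, green, blue; 420x560 float32, mm along the optical axis (not along the pixel's ray), 0 where there is no reading.
- optics.camera_params(name): a dict with "mtx" (3x3 intrinsics, pixels), "R" (3x3) and "t" (3): a world point X has camera coordinates R X + t; the wrist camera has in their place "T_tool_cam" (4x4, takes a point from camera to tool coordinates, whose origin is the TCP and whose axes are the flange's). Camera axes: x right, y down, z forward; pixel columns grow to the right and rows downward; lengths in mm; the calibration is good to about 2 mm. A picture is of the moment at which its call begins: read the wrist's pose just before it. camera_params takes no time and is no camera call.
A pose or a line that the arm cannot do raises ctrl.MotionError and nothing moves.
- ctrl.finish_job(): hands the job in; it is judged then, once.
The state is a dict: "t": time; "q": joint angles; "qvel": joint speeds; "tau": joint torques, N m; "eef_pos": TCP position; "eef_rot": TCP orientation; "force": force on the tool from outside, world axes, zero at the start; "wrist_torque": the same for the moment, N m; "grip_width": finger opening in mm; "grasp_force": force on a finger pad.
Only numpy, scipy, OpenCV 4.12 (cv2) and the standard library are available. Lean on these libraries where they do the work, as an engineer would, in place of code of your own. Each camera call takes 0.05 s, during which the arm holds its last target. There are 200 camera calls.

## Working session

There is one attempt and no reset: what is moved stays moved. The work goes in short steps, each a Python script; the robot and the scene stay as the last script left them, time stands still between calls to the robot, and variables do not carry over. Pictures are saved under pics/ and viewed, at most 11 in all, crops included, and the job is handed in when it is done.

```bash
ls; mkdir -p pics; python3 - <<'E'
from plant import ctrl,sensors,optics
import cv2,numpy as np
for n in("scene","top"):
    im,d=optics.grab_frame(n); cv2.imwrite(f"pics/{n}0.png",im[...,::-1]); np.savez(f"{n}0.npz",im=im,d=d)
    p=optics.camera_params(n); print(n,p["mtx"].tolist(),np.round(p["R"],4).tolist(),np.round(p["t"],1).tolist(), (d>0).mean())
print(optics.camera_params("wrist"),ctrl.tcp_to_tips); print(sensors.read_state())
E
```

```text
pics
scene [[430.855301164638, 0.0, 282.8697351217774], [0.0, 430.855301164638, 209.19880678635647], [0.0, 0.0, 1.0]] [[-0.0587, 0.9982, 0.0087], [0.6784, 0.0463, -0.7332], [-0.7324, -0.0371, -0.6799]] [37.5, -267.9, 1649.9] 0.9960459183673469
top [[473.03126647390354, 0.0, 277.7528083252365], [0.0, 473.03126647390354, 204.30178840342953], [0.0, 0.0, 1.0]] [[-0.0101, -0.9999, 0.0126], [-0.9979, 0.0092, -0.0642], [0.064, -0.0132, -0.9979]] [-9.2, 495.9, 1357.8] 0.995875850340136
{'mtx': array([[317.62517292,   0.        , 285.36864209],
       [  0.        , 317.62517292, 203.4610357 ],
       [  0.        ,   0.        ,   1.        ]]), 'T_tool_cam': array([[ 1.51616902e-03, -9.55868637e-01, -2.93790486e-01,
         7.46385191e+01],
       [ 9.99998783e-01,  1.34086008e-03,  7.98123435e-04,
         4.19678568e-01],
       [-3.68969224e-04, -2.93791339e-01,  9.55869506e-01,
        -1.16648549e+02],
       [ 0.00000000e+00,  0.00000000e+00,  0.00000000e+00,
         1.00000000e+00]])} 25.0
{'t': 0.1, 'q': array([-1.38848137e+00,  2.07401645e-01,  1.54283815e+00, -9.03041913e-06,
        1.39353818e+00, -1.50511900e-01]), 'qvel': array([ 0.00134695, -0.00308288, -0.00419457, -0.00087243,  0.00078721,
        0.00231026]), 'tau': array([-4.73454147e-04, -3.84093547e+01, -2.92549932e+01, -3.41701161e-04,
        4.86739431e-03, -3.38075415e-05]), 'eef_pos': array([ 187.72191879, -542.80039475,  255.19104891]), 'eef_rot': array([[ 9.45122084e-01,  3.26717129e-01, -4.04954049e-04],
       [ 3.26717224e-01, -9.45119698e-01,  2.14748705e-03],
       [ 3.18890756e-04, -2.16194290e-03, -9.99997612e-01]]), 'force': array([-0.30940226, -0.43346785, -0.08305267]), 'wrist_torque': array([-0.00499997, -0.02687436,  0.01269442]), 'grasp_force': 0.0, 'grip_width': 85.48256552444356}
```

View pics/top0.png

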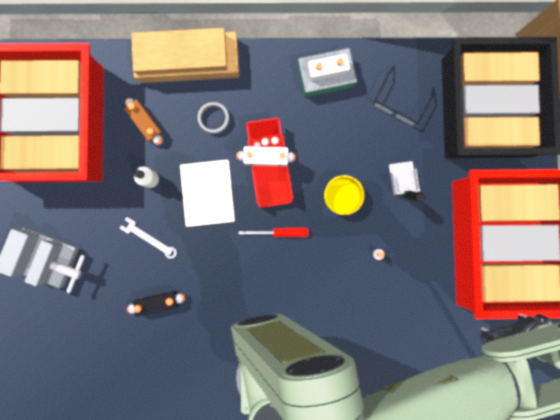

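View pics/scene0.png

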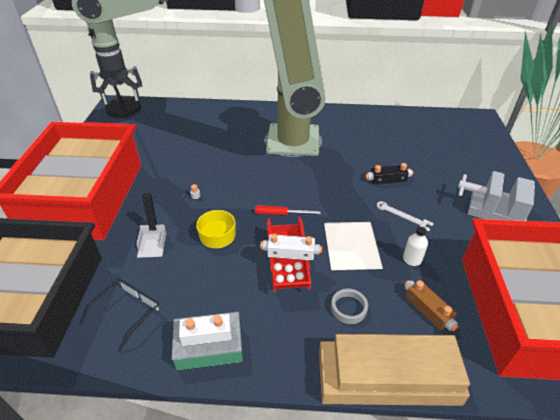

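Top view shows these valve-like candidates: silver block bridging the small red bin (266,156), silver one on the green box (327,66), brown (143,120) and black (158,302). The one at (266,156) fits the description. The scoop is at (404,178), its pan beyond its handle. Also visible: cup (344,195), sheet (207,193), bottle (147,177), driver (275,232), tape (213,118), fitting (379,255), spanner (148,238).

```bash
cat > h.py <<'E'
from plant import ctrl,sensors,optics
import cv2,numpy as np
from scipy.spatial.transform import Rotation as Ro
def cloud(n,f=None):
    if n=="wrist": s=sensors.read_state()
    im,d=f if f else optics.grab_frame(n); p=optics.camera_params(n); K=p["mtx"]
    v,u=np.mgrid[:420,:560]; C=np.stack([(u-K[0,2])/K[0,0]*d,(v-K[1,2])/K[1,1]*d,d],-1).astype(float)
    if n=="wrist":
        T=p["T_tool_cam"]; C=C@T[:3,:3].T+T[:3,3]; W=C@s["eef_rot"].T+s["eef_pos"]
    else: W=(C-p["t"])@p["R"]
    W[d==0]=np.nan
    return im,W
def hsv(im): return cv2.cvtColor(im,cv2.COLOR_RGB2HSV).astype(int)
def rect(P):
    (c,s,a)=cv2.minAreaRect(np.float32(P[:,:2])); return np.round(c,1),np.round(s,1),round(a,2)
def box(W,x0,x1,y0,y1,z0,z1):
    return (W[...,0]>x0)&(W[...,0]<x1)&(W[...,1]>y0)&(W[...,1]<y1)&(W[...,2]>z0)&(W[...,2]<z1)
def med(P): return np.round(np.median(P,0),1)
def down(yaw,tilt=0): # tool z down, tool y along yaw direction (+90deg), tool x at yaw
    return Ro.from_euler('z',yaw).as_matrix()@np.diag([1.,-1,-1])
def save(n,im,crop=None,k=1):
    if crop: im=im[crop[0]:crop[1],crop[2]:crop[3]]
    cv2.imwrite(f"pics/{n}.png",cv2.resize(im[...,::-1],None,fx=k,fy=k,interpolation=cv2.INTER_CUBIC))
E
python3 - <<'E'
from h import *
cl={}
for n in("top","scene"):
    z=np.load(n+"0.npz"); im,W=cloud(n,(z["im"],z["d"])); H=hsv(im); cl[n]=(im,W,H)
    print(n)
    px={"top":dict(valve=(266,156),sheet=(207,193),cup=(344,195),scoop=(404,178),bottle=(147,177),driver=(290,232),tape=(213,103),fit=(379,255),dec=(327,60),binf=(272,190)),
        "scene":dict(valve=(291,253),sheet=(352,245),cup=(216,232),scoop=(151,240),handtop=(149,197),bottle=(416,240),tape=(349,293),fit=(195,190),dec=(205,328))}[n]
    for k,(u,v) in px.items(): print(k,np.round(W[v,u],0))
    h,s,v=H[...,0],H[...,1],H[...,2]
    red=((h<8)|(h>172))&(s>150); yel=(h>22)&(h<35)&(s>150)
    cx,cy=W[{"top":(156,266),"scene":(253,291)}[n]][:2]
    m=box(W,cx-250,cx+200,cy-80,cy+80,45,70)&red; print("binrim",m.sum(),rect(W[m]),med(W[m]))
    m=box(W,cx-250,cx+200,cy-80,cy+80,15,70)&red; print("bin",m.sum(),rect(W[m]))
    m=box(W,cx-80,cx+80,cy-120,cy+120,85,115)&(s<70)&(v>120); print("valvetop",m.sum(),rect(W[m]),med(W[m]))
    sx,sy=W[{"top":(193,207),"scene":(245,352)}[n]][:2]
    m=box(W,sx-150,sx+150,sy-110,sy+110,-8,12)&(s<50)&(v>150); print("sheet",m.sum(),rect(W[m]),med(W[m]))
    kx,ky=W[{"top":(195,344),"scene":(232,216)}[n]][:2]
    m=box(W,kx-100,kx+100,ky-100,ky+100,40,65)&yel; print("cuprim",m.sum(),cv2.minEnclosingCircle(np.float32(W[m][:,:2])),np.nanpercentile(W[m][:,2],95))
save("valve_crop",cl["scene"][0],(190,310,220,380),4)
E
```

```text
top
valve [624.  18.  98.]
sheet [532. 193.   2.]
cup [ 521. -207.   19.]
scoop [ 571. -387.    6.]
bottle [569. 345.  92.]
driver [415. -48.  29.]
tape [793. 172.  28.]
fit [ 347. -300.   41.]
dec [ 893. -154.   98.]
binf [539.   2.   6.]
binrim 502 (array([613.8,  12.2]), array([241.,  99.]), 8.35) [684.1  26.2  60.1]
bin 1026 (array([565.4,   5. ]), array([339.,  99.]), 8.23)
valvetop 767 (array([625.6,  20.8]), array([149.7,  46.4]), 87.88) [623.3  20.8 100.5]
sheet 3233 (array([540.7, 180.1]), array([191.4, 258.7]), 89.65) [532.7 192.9   3. ]
cuprim 168 ((519.3463134765625, -201.4319305419922), 55.187992095947266) 55.24286583095107
scene
valve [650.  21.  83.]
sheet [537. 195.   3.]
cup [ 518. -205.   10.]
scoop [ 557. -389.    3.]
handtop [ 513. -382.  132.]
bottle [588. 351.  89.]
tape [715. 175.  13.]
fit [ 355. -299.   28.]
dec [ 889. -156.   93.]
binrim 333 (array([615.3,   9.9]), array([245.2,  98.9]), 8.27) [680.8  34.8  58.6]
bin 700 (array([568.9,   3.2]), array([339. ,  98.9]), 8.27)
valvetop 716 (array([629.3,  18.8]), array([149.3,  48.6]), 88.76) [637.1  19.9  98.3]
sheet 2356 (array([507.9, 173. ]), array([241.1, 181.6]), 5.05) [539.9 193.3   1.2]
cuprim 237 ((521.3695068359375, -203.6088409423828), 56.79058837890625) 50.26898054870154
```

View pics/valve_crop.png

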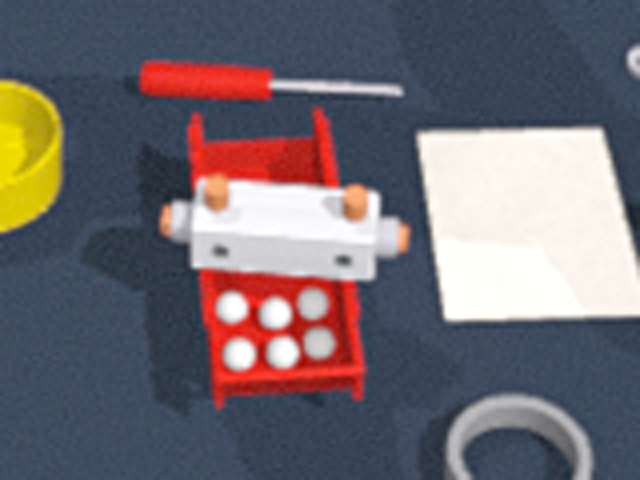

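The crop confirms the silver body bridging the bin at crop (290,225), with six balls beyond it. Next: a wrist look from above, then grasp.

```bash
python3 - <<'E'
from h import *
# sheet by contour in top and scene, rays/depth
for n in("top","scene"):
    z=np.load(n+"0.npz"); im,W=cloud(n,(z["im"],z["d"])); H=hsv(im)
    m=((H[...,1]<60)&(H[...,2]>150)).astype(np.uint8)
    u,v={"top":(207,193),"scene":(352,245)}[n]
    _,L=cv2.connectedComponents(m); P=W[L==L[v,u]]; print(n,"sheet",rect(P),med(P),len(P))
for p in([627,20,300],[627,20,76],[535,193,20]):
    for a in(90,-90,6): print(p,a,np.round(ctrl.solve_ik(p,down(np.radians(a))),2).tolist() if ctrl.solve_ik(p,down(np.radians(a))) is not None else None)
ctrl.move_ptp([627,20,300],down(np.radians(90)))
im,W=cloud("wrist"); np.savez("w1.npz",im=im,W=W); save("w1",im)
H=hsv(im); s,v,h=H[...,1],H[...,2],H[...,0]
m=box(W,560,700,-80,120,90,112)&(s<70); print("valve",m.sum(),rect(W[m]),med(W[m]))
m=box(W,560,700,-80,120,108,125); P=W[m]; print("plugs",med(P[P[:,1]>20]),med(P[P[:,1]<20]),m.sum())
m=box(W,480,760,-80,120,50,66)&((h<8)|(h>172))&(s>140); print("rim",m.sum(),rect(W[m]),med(W[m]))
print(sensors.read_state()["t"])
E
```

```text
top sheet (array([nan, nan]), array([0., 0.]), 0.0) [nan nan nan] 3220
scene sheet (array([532.6, 193.2]), array([190.4, 140.1]), 6.59) [nan nan nan] 2343
[627, 20, 300] 90 [-0.11, 0.29, 1.35, -0.0, 1.5, -0.11]
[627, 20, 300] -90 None
[627, 20, 300] 6 [-0.11, 0.29, 1.35, -0.0, 1.5, 1.36]
[627, 20, 76] 90 [-0.11, 0.51, 1.54, -0.0, 1.09, -0.11]
[627, 20, 76] -90 None
[627, 20, 76] 6 [-0.11, 0.51, 1.54, -0.0, 1.09, 1.36]
[535, 193, 20] 90 [0.19, 0.49, 1.71, -0.0, 0.94, 0.19]
[535, 193, 20] -90 None
[535, 193, 20] 6 [0.19, 0.49, 1.71, -0.0, 0.94, 1.66]
valve 4719 (array([626.5,  18.4]), array([148.,  45.]), 87.99) [626.6  25.   98.9]
plugs [627.6  63.9 116.8] [624.6 -24.4 116.8] 551
rim 3025 (array([614.3,   9.9]), array([241.2,  99.7]), 8.35) [668.5  28.6  58.2]
2.6833
```

View pics/w1.png

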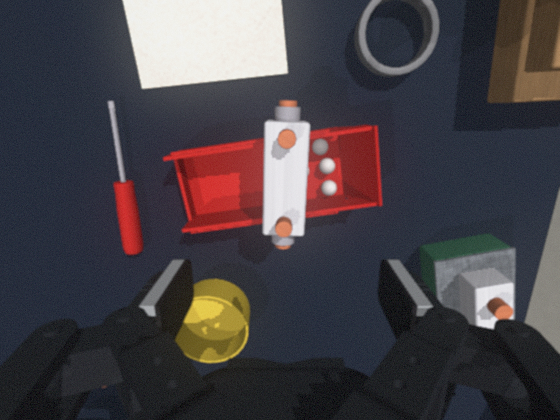

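The wrist picture shows the valve at (287,180), the bin around (280,175) with balls behind it, and the cup at (212,320). Picking now.

```bash
python3 - <<'E'
from h import *
R=down(np.radians(88)); c=[626.3,19.4]
ctrl.move_ptp(c+[150],R); ctrl.move_l(c+[90],vel=100)
ctrl.gripper_to(30,60); print(sensors.read_state()["grip_width"],sensors.read_state()["grasp_force"])
ctrl.move_l(c+[160],vel=120)
R2=down(np.radians(6.5)); s=[533,193]
ctrl.move_ptp(s+[110],R2); ctrl.move_l(s+[40],vel=120)
print(ctrl.move_l(s+[29],vel=30,threshold=4)); print(sensors.read_state()["eef_pos"])
ctrl.gripper_to(85); ctrl.move_l(s+[200],vel=250)
im,W=cloud("wrist"); np.savez("w2.npz",im=im,W=W)
m=box(W,430,640,100,290,36,48)&(hsv(im)[...,1]<70); print("valve",m.sum(),rect(W[m]),med(W[m]))
# now bin look
ctrl.move_ptp([560,0,300],down(np.radians(45)))
im,W=cloud("wrist"); np.savez("w3.npz",im=im,W=W); save("w3",im); H=hsv(im); s_,v,h=H[...,1],H[...,2],H[...,0]
m=box(W,480,760,-80,120,50,66)&((h<8)|(h>172))&(s_>140); print("rim",m.sum(),rect(W[m]))
print(sensors.read_state()["t"])
E
```

```text
44.211277705922924 63.76239895820618
True
[534.49758789 193.40582865  32.8846842 ]
valve 5694 (array([540.7, 193.3]), array([129.9,  45.1]), 6.58) [539.9 193.1  40.9]
rim 4301 (array([614.6,   9.9]), array([240.7,  99.2]), 8.35)
10.2583
```

View pics/w3.png

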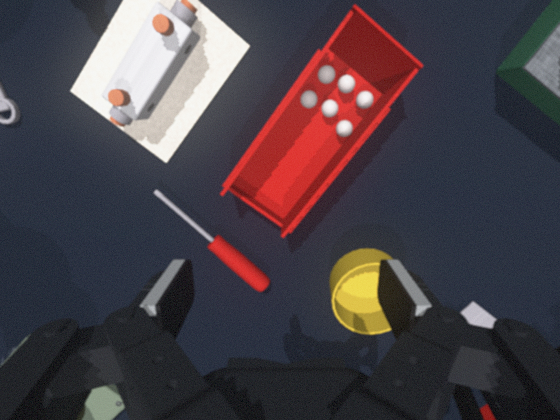

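The valve stands upright on the sheet (w3 at (150,65)); the bin is at (315,120) with six balls, (308–365, 75–128). Now locate the balls, cup and scoop.

```bash
python3 - <<'E'
from h import *
z=np.load("w3.npz"); im,W=z["im"],z["W"]; H=hsv(im); s,v,h=H[...,1],H[...,2],H[...,0]
Rb=Ro.from_euler('z',8.35,degrees=True).as_matrix()[:2,:2]; O=np.array([614.5,9.9])
m=(box(W,560,740,-60,90,9,40)&(s<90)).astype(np.uint8)
n,L,st,ce=cv2.connectedComponentsWithStats(m)
for i in range(1,n):
    if st[i,4]>40:
        P=W[L==i]; print("ball",np.round((np.median(P,0)[:2]-O)@Rb,0),round(np.nanmax(P[:,2]),0),st[i,4])
red=((h<8)|(h>172))&(s>140)
def binf(m): P=W[m].copy(); return np.c_[(P[:,:2]-O)@Rb,P[:,2]]
B=binf(box(W,480,760,-80,120,50,66)&red)
for k,q in(("left",B[(B[:,1]>30)]),("right",B[(B[:,1]<-30)]),("back",B[(B[:,0]>95)&(abs(B[:,1])<30)])): print(k,np.round(np.percentile(q,[2,50,98],axis=0),0).tolist(), len(q))
B=binf(box(W,480,600,-80,120,22,36)&red); B=B[abs(B[:,1])<36]; print("front",np.round(np.percentile(B,[5,50,95],axis=0),0).tolist())
B=binf(box(W,480,680,-80,120,0,14)&red); print("floor",np.round(np.percentile(B,[2,50,98],axis=0),0).tolist())
yel=(h>20)&(h<36)&(s>140)
m=box(W,420,620,-300,-110,44,60)&yel; P=W[m]; print("cup w3",cv2.minEnclosingCircle(np.float32(P[:,:2])),np.percentile(P[:,2],90))
ctrl.move_ptp([490,-385,320],down(0.))
im,W=cloud("wrist"); np.savez("w4.npz",im=im,W=W); save("w4",im); H=hsv(im); s,v,h=H[...,1],H[...,2],H[...,0]
m=box(W,440,680,-470,-310,100,142); P=W[m]; print("handle top",m.sum(),rect(P[P[:,2]>128]) if (P[:,2]>128).sum()>3 else 0,[ (med(P[(P[:,2]>a)&(P[:,2]<=a+10)])) for a in(100,110,120,130)])
m=box(W,440,680,-470,-310,-5,45)&(s<70)&(v>90); print("pan",m.sum(),rect(W[m]),med(W[m]))
m=box(W,440,680,-470,-310,22,45)&(s<90); print("panwalls",m.sum(),rect(W[m]),med(W[m]))
yel=(h>20)&(h<36)&(s>140)
m=box(W,420,620,-300,-110,44,60)&yel; P=W[m]; print("cup w4",cv2.minEnclosingCircle(np.float32(P[:,:2])),np.percentile(P[:,2],90))
print(sensors.read_state()["t"])
E
```

```text
ball [59. 27.] 28.0 243
ball [65.  2.] 28.0 243
ball [26. 26.] 28.0 221
ball [ 64. -26.] 28.0 229
ball [32.  0.] 29.0 221
ball [ 25. -28.] 29.0 214
left [[-110.0, 32.0, 53.0], [17.0, 45.0, 58.0], [118.0, 49.0, 62.0]] 1632
right [[-112.0, -49.0, 51.0], [16.0, -43.0, 58.0], [117.0, -32.0, 62.0]] 1738
back [[109.0, -29.0, 50.0], [114.0, 1.0, 59.0], [120.0, 29.0, 64.0]] 931
front [[-120.0, -32.0, 23.0], [-117.0, 1.0, 29.0], [-116.0, 32.0, 30.0]]
floor [[-115.0, -42.0, 5.0], [-30.0, 1.0, 7.0], [58.0, 41.0, 9.0]]
cup w3 ((520.0752563476562, -202.90115356445312), 55.363929748535156) 49.52323910915174
handle top 658 (array([ 504.6, -393.4]), array([20.5, 21.9]), 6.85) [array([ 518.4, -392.1,  105.2]), array([ 516.7, -391. ,  114.9]), array([ 515. , -392.6,  125.3]), array([ 505.2, -393.5,  133.1])]
pan 12832 (array([ 560.2, -390. ]), array([239.4, 160. ]), 0.05) [ 5.739e+02 -3.880e+02 -5.000e-01]
panwalls 395 (array([ 559. , -386.5]), array([64.9, 68. ]), 7.3) [ 533.3 -390.    27.6]
cup w4 ((519.1593017578125, -203.66099548339844), 54.97194290161133) 49.30054656938572
11.7667
```

View pics/w4.png

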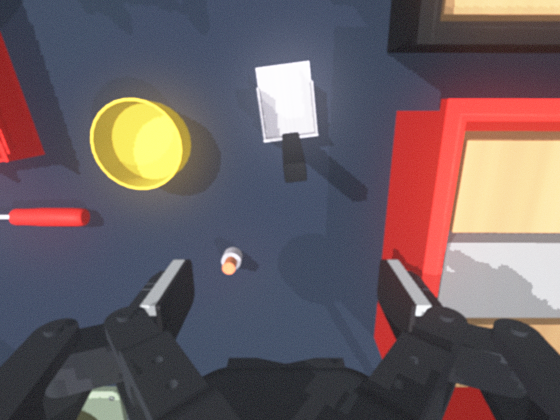

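w4 shows the scoop pan at (287,98), handle top at (294,172), cup at (140,143), fitting at (231,260). The estimates agree, so I'll grasp the scoop after an IK check of the whole plan.

```bash
cat >> h.py <<'E'
BO=np.array([614.5,9.9,0]); BY=np.radians(8.35); CUP=np.array([519.6,-203.3]); SC=(np.array([571.7,-385.,0]),np.radians(7))
def T(R,p): M=np.eye(4); M[:3,:3]=R; M[:3,3]=p; return M
zt=np.array([20,0,-116.])/np.hypot(20,116); yt=np.array([0,-1.,0]); xt=np.cross(yt,zt)
try: ST=np.load("st.npy")                       # tool in scoop frame
except OSError: ST=T(np.c_[xt,yt,zt],np.array([-62,0,100])-6*zt)
def scoopR(yaw,p): return Ro.from_euler('ZY',[yaw,-p]).as_matrix()   # p>0: lip up
def tool_at(lip,yaw,p):                          # lip = underside middle of lip edge, world
    R=scoopR(yaw,p); M=T(R,np.asarray(lip)-R@[45,0,0])@ST; return M[:3,3],M[:3,:3]
def binpt(x,y,z): return BO+Ro.from_euler('z',BY).as_matrix()@[x,y,z]
def lips(path,vel):                              # path of (lip,yaw,pitch deg)
    for l,y,p in path: P,R=tool_at(l,y,np.radians(p)); ctrl.move_l(P,R,vel=vel)
def scoop_path(): return [(binpt(84-3+(90*np.sin(np.radians(p))+1)*.577,0,9+90*np.sin(np.radians(p))),BY,p) for p in(5,10,15,22)]
def pour_path(yaw,off=-22,ps=(10,0,-8,-16,-26,-38,-45)):
    d=np.array([np.cos(yaw),np.sin(yaw)])
    return [((*(CUP+off*d),62+max(0,p)*1.6),yaw,p) for p in ps]
E
python3 - <<'E'
from h import *
lipS=SC[0]+scoopR(SC[1],0)@[45,0,0]
G,R=tool_at(lipS,SC[1],0)
pre=G-R[:,2]*80
ok=lambda l,y,p: ctrl.solve_ik(*tool_at(l,y,np.radians(p))) is not None
print("grasp",[ctrl.solve_ik(x,R) is not None for x in(G,pre)])
print("bin",[ok(binpt(0,0,z),BY,-1.5) for z in(9,130)],[ok(*a) for a in scoop_path()],ok(binpt(100,0,150),BY,22))
for y in(0,8,-20,-40,20,40,60): print("pour",y,[ok(*a) for a in pour_path(np.radians(y),ps=(22,10,0,-8,-16,-26,-38,-45,-52))])
ctrl.gripper_to(60,100)
ctrl.move_ptp(pre,R); print(ctrl.move_l(G,vel=80,threshold=15))
ctrl.gripper_to(15,110); s=sensors.read_state(); print(s["grip_width"],s["grasp_force"],s["eef_pos"]-G,s["t"])
st=np.linalg.inv(T(scoopR(SC[1],0),SC[0]))@T(s["eef_rot"],s["eef_pos"]); np.save("st.npy",st); print(np.round(st,3))
E
```

```text
grasp [True, True]
bin [True, True] [True, True, True, True] True
pour 0 [True, True, True, True, True, True, True, True, True]
pour 8 [True, True, True, True, True, True, True, True, True]
pour -20 [True, True, True, True, True, True, True, True, True]
pour -40 [True, True, True, True, True, True, True, True, True]
pour 20 [True, True, True, True, True, True, True, True, True]
pour 40 [True, True, True, True, True, True, True, True, True]
pour 60 [True, True, True, True, True, True, True, True, True]
False
20.975676840202393 107.47617959976196 [ 0.10372539 -0.24919817  0.62772221] 14.325
[[ 9.8500e-01  0.0000e+00  1.7000e-01 -6.2947e+01]
 [ 0.0000e+00 -1.0000e+00 -1.0000e-03 -2.6000e-01]
 [ 1.7000e-01  1.0000e-03 -9.8500e-01  1.0654e+02]
 [ 0.0000e+00  0.0000e+00  0.0000e+00  1.0000e+00]]
```

```bash
python3 - <<'E'
from h import *
lipS=SC[0]+scoopR(SC[1],0)@[45,0,0]
lips([(lipS+[0,0,130],SC[1],0)],200)
im,W=cloud("wrist"); save("w5",im)
l0=lambda z:tool_at(binpt(2,0,z),BY,np.radians(-1.5))
ctrl.move_ptp(*l0(130)); ctrl.move_l(l0(18)[0],vel=150)
hit=ctrl.move_l(l0(4)[0],vel=25,threshold=3); s=sensors.read_state()
M=T(s["eef_rot"],s["eef_pos"])@np.linalg.inv(ST); lip=(M@[45,0,0,1])[:3]; print(hit,"lip z",lip, s["force"],s["t"])
E
```

```text
True lip z [616.92600656  10.13688088   7.41967826] [-0.00592554  1.11421844  2.59048755] 17.9833
```

View pics/w5.png

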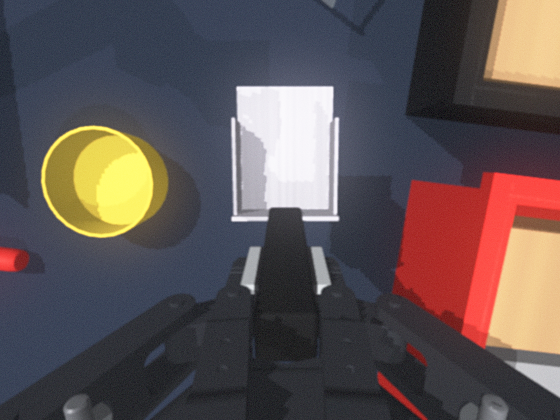

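Scoop held square, with the pan in view at (285,150), and floor contact found at 7.4. Push, tilt, lift.

```bash
python3 - <<'E'
from h import *
lips([(binpt(50,0,7.8),BY,-1.5)],50)
P,R=tool_at(binpt(83,0,7.8),BY,np.radians(-1)); print("hit",ctrl.move_l(P,R,vel=40,threshold=20))
s=sensors.read_state(); M=T(s["eef_rot"],s["eef_pos"])@np.linalg.inv(ST); lip=(M@[45,0,0,1])[:3]
Rb=Ro.from_euler('z',BY).as_matrix(); print("lip in bin",(lip-BO)@Rb, s["force"])
lips(scoop_path(),60)
lips([(binpt(95,0,75),BY,22),(binpt(85,0,150),BY,22)],100)
s=sensors.read_state(); M=T(s["eef_rot"],s["eef_pos"])@np.linalg.inv(ST)
im,W=cloud("wrist"); save("w6",im); np.savez("w6.npz",im=im,W=W,M=M); print(s["t"],s["force"])
E
```

```text
hit False
lip in bin [ 8.34639985e+01 -1.90711928e-02  7.74623897e+00] [ 0.15232898 -0.54126134  0.05342397]
22.6167 [ 0.46220791  0.16445158 -3.19681158]
```

View pics/w6.png

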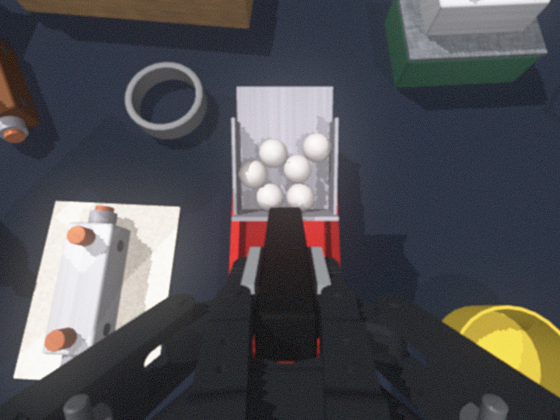

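All six balls are in the pan at (253–317, 147–197). Carry to the cup and pour slowly with the lip close above the rim.

```bash
python3 - <<'E'
from h import *
d=np.array([np.cos(BY),np.sin(BY)]); c=CUP-6*d
L=lambda z,p:((*c,z),BY,p)
lips([L(150,22)],130)
lips([L(100,22),L(75,8)],60)
lips([L(60,3)],40)
lips([L(57,p) for p in(0,-3,-6,-10,-15,-20)],25)
lips([L(57,p) for p in(-28,-36)],40); ctrl.hold(.3)
im,W=cloud("wrist"); save("w7",im); print(sensors.read_state()["t"])
E
```

```text
31.9083
```

View pics/w7.png

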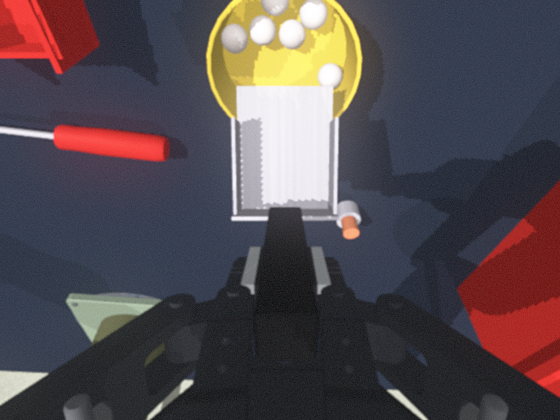

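All six balls are in the cup at (233–330, 5–75) and the pan is empty. Put the scoop back.

```bash
python3 - <<'E'
from h import *
d=np.array([np.cos(BY),np.sin(BY)]); c=CUP-6*d
lips([((*c,115),BY,-25),((*c,125),BY,0)],120)
lipS=SC[0]+scoopR(SC[1],0)@[45,0,0]
lips([(lipS+[0,0,125],SC[1],0)],200); lips([(lipS+[0,0,10],SC[1],0)],150)
P,R=tool_at(lipS+[0,0,-4],SC[1],0); print(ctrl.move_l(P,R,vel=20,threshold=3)); print(sensors.read_state()["eef_pos"]-P)
ctrl.hold(.2); ctrl.gripper_to(60); s=sensors.read_state()
ctrl.move_l(s["eef_pos"]-s["eef_rot"][:,2]*90,vel=120)
ctrl.move_ptp([470,-330,330],down(0.))
im,W=cloud("wrist"); save("w8",im); H=hsv(im)
m=box(W,440,680,-470,-310,22,45)&(H[...,1]<90); print("panwalls",m.sum(),rect(W[m]),np.round(np.percentile(W[m][:,2],[50,98]),1))
m=box(W,420,620,-300,-110,44,60)&(H[...,0]>20)&(H[...,0]<36)&(H[...,1]>140); print("cup",cv2.minEnclosingCircle(np.float32(W[m][:,:2])),np.percentile(W[m][:,2],[5,90]))
im,_=cloud("scene"); save("scene9",im); print(sensors.read_state()["t"])
E
```

```text
True
[-0.0187217  -0.03857772  3.97178355]
panwalls 421 (array([ 551.4, -388. ]), array([78.9, 68.3]), 7.35) [27.6 42.3]
cup ((518.998779296875, -204.48770141601562), 54.276607513427734) [44.47856981 49.15562361]
38.1333
```

View pics/scene9.png

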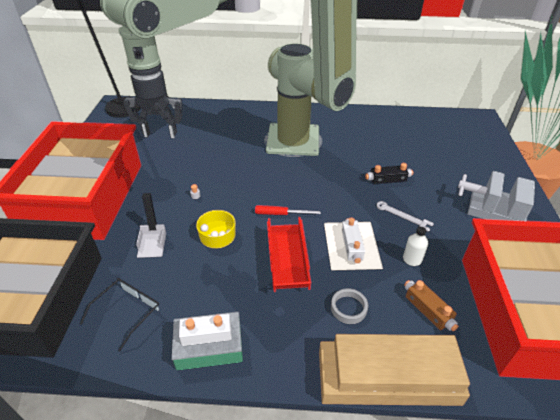

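View pics/w8.png

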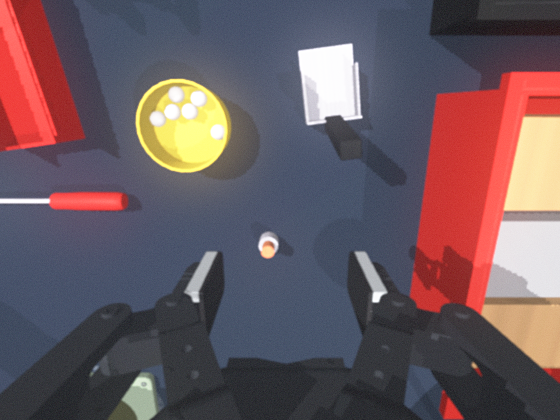

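The scoop stands flat and free (scene (151,240)), six balls are in the cup (w8 (157–218, 93–132)), the valve is on the sheet (352,240), and the bystanders look unmoved. Handing in.

```bash
python3 -c "
from plant import ctrl
print(ctrl.finish_job())"
```

```text
the job is handed in; nothing more can be done
None
```

I handed the job in at about 38 s of the 69 s allowed, though no verdict came back: the final pictures show the valve body upright on the sheet, all six balls in the upright cup, the scoop flat on the bench where it started, and the bystanders apparently unmoved.

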